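# Pin the folding-arm joints and gauge their side play

## Task

On every work carrier on the bench, push one of the steel hinge pins, from either side, right through fork and arm lug until its head sits against the fork. Then, going from the leftmost carrier to the rightmost, check each pinned joint: slide the flat gauge's blade straight down the gap between the lug and the fork's ear, over the pin, until its tip rests on the pin, and leave it there for a moment. Put the gauge back fully home in its stand, let everything go, and leave the other things on the bench where they are.

Things in the scene. Friction and masses are not known exactly. Their poses are not given: they have to be found in the camera images.
- carrier1: Work carrier 1 of 3 (1 leftmost seen from the robot; one may be absent): loose aluminium plate 190 x 100 x 12 mm, 2.6 kg, stays put under pushes below 10 N; on it a dark steel fork with the lug of a white arm clamped between its two ears, holes in line. Origin: plate's underside, below the fork's middle; z up, x along the arm away from the fork (plate x -40..150), y along the hole axis (left).
- carrier1_hole_l (a point): Carrier 1: centre of the hole in the left ear's outer face (carrier x 0, y 18, z 60 mm); axes as the carrier. Pin hole with 1.2 mm play all round, through left ear (y 10..18), gap, lug (y -10..4) and right ear (y -18..-10). Ears 44 mm long in x, on a foot 60 mm wide (y), 22 mm high.
- carrier1_hole_r (a point): Carrier 1: centre of the hole in the right ear's outer face (carrier x 0, y -18, z 60 mm); axes as the carrier. The arm, 30 to 34 mm wide, 80 mm high, runs from x 41 to 173; a toggle clamp on the left of the arm, at x 95..155, y 0..46, is up to 92 mm high.
- carrier1_gap (a point): Carrier 1: middle of the mouth of the gap between lug and left ear, level with the tops of ears and lug (carrier x 0, y 7, z 84 mm); axes as the carrier. Gap 6 mm wide (y), 44 mm long (x), open at the top, with 3 mm bevels on both upper edges. The top of a fitted pin lies 20 mm below this point.
- carrier2: Work carrier 2 of 3 (1 leftmost seen from the robot; one may be absent): loose aluminium plate 190 x 100 x 12 mm, 2.6 kg, stays put under pushes below 10 N; on it a dark steel fork with the lug of a white arm clamped between its two ears, holes in line. Origin: plate's underside, below the fork's middle; z up, x along the arm away from the fork (plate x -40..150), y along the hole axis (left).
- carrier2_hole_l (a point): Carrier 2: centre of the hole in the left ear's outer face (carrier x 0, y 18, z 60 mm); axes as the carrier. Pin hole with 1.2 mm play all round, through left ear (y 10..18), gap, lug (y -10..4) and right ear (y -18..-10). Ears 44 mm long in x, on a foot 60 mm wide (y), 22 mm high.
- carrier2_hole_r (a point): Carrier 2: centre of the hole in the right ear's outer face (carrier x 0, y -18, z 60 mm); axes as the carrier. The arm, 30 to 34 mm wide, 80 mm high, runs from x 41 to 173; a toggle clamp on the left of the arm, at x 95..155, y 0..46, is up to 92 mm high.
- carrier2_gap (a point): Carrier 2: middle of the mouth of the gap between lug and left ear, level with the tops of ears and lug (carrier x 0, y 7, z 84 mm); axes as the carrier. Gap 6 mm wide (y), 44 mm long (x), open at the top, with 3 mm bevels on both upper edges. The top of a fitted pin lies 20 mm below this point.
- carrier3: Work carrier 3 of 3 (1 leftmost seen from the robot; one may be absent): loose aluminium plate 190 x 100 x 12 mm, 2.6 kg, stays put under pushes below 10 N; on it a dark steel fork with the lug of a white arm clamped between its two ears, holes in line. Origin: plate's underside, below the fork's middle; z up, x along the arm away from the fork (plate x -40..150), y along the hole axis (left).
- carrier3_hole_l (a point): Carrier 3: centre of the hole in the left ear's outer face (carrier x 0, y 18, z 60 mm); axes as the carrier. Pin hole with 1.2 mm play all round, through left ear (y 10..18), gap, lug (y -10..4) and right ear (y -18..-10). Ears 44 mm long in x, on a foot 60 mm wide (y), 22 mm high.
- carrier3_hole_r (a point): Carrier 3: centre of the hole in the right ear's outer face (carrier x 0, y -18, z 60 mm); axes as the carrier. The arm, 30 to 34 mm wide, 80 mm high, runs from x 41 to 173; a toggle clamp on the left of the arm, at x 95..155, y 0..46, is up to 92 mm high.
- carrier3_gap (a point): Carrier 3: middle of the mouth of the gap between lug and left ear, level with the tops of ears and lug (carrier x 0, y 7, z 84 mm); axes as the carrier. Gap 6 mm wide (y), 44 mm long (x), open at the top, with 3 mm bevels on both upper edges. The top of a fitted pin lies 20 mm below this point.
- pin1: Steel hinge pin, 60 g, one of three alike: shank 10 mm thick, 60 mm long with a 6 mm cone at the tip; hexagon head 8 mm thick, 17 mm across flats. Origin: on the axis at the head's underside; x along the shank to the tip (head x -8..0). At first it lies on the bench, head towards the robot's left, axis 8.5 mm up at the head, sloping 3.6 degrees down to the tip.
- pin2: Steel hinge pin, 60 g, one of three alike: shank 10 mm thick, 60 mm long with a 6 mm cone at the tip; hexagon head 8 mm thick, 17 mm across flats. Origin: on the axis at the head's underside; x along the shank to the tip (head x -8..0). At first it lies on the bench, head towards the robot's left, axis 8.5 mm up at the head, sloping 3.6 degrees down to the tip.
- pin3: Steel hinge pin, 60 g, one of three alike: shank 10 mm thick, 60 mm long with a 6 mm cone at the tip; hexagon head 8 mm thick, 17 mm across flats. Origin: on the axis at the head's underside; x along the shank to the tip (head x -8..0). At first it lies on the bench, head towards the robot's left, axis 8.5 mm up at the head, sloping 3.6 degrees down to the tip.
- gauge: Flat go gauge, 90 g: steel blade 4 mm thick (y), 20 mm wide (x), 45 mm long, under a black handle 14 mm thick (y), 26 mm wide (x), 60 mm tall. Origin: centre of the handle's underside, where the blade begins; z up (handle z 0..60, blade 0..-45). A black line on the blade 20 mm above its tip comes level with the fork's top when the tip rests on the pin. Stands upright in its stand at first.
- gauge_tip (a point): Middle of the blade's lower end (gauge z = -45 mm); axes as the gauge.
- stand_slot (a point): Middle of the mouth of the slot in the gauge's stand (fixed; wooden block 64 x 44 mm, top 55 mm high, steel foot 90 x 70 mm); x along the slot, z up. Slot 25 mm long (x), 6 mm wide (y), 49 mm deep, 3 mm bevels along its long edges. With the gauge home its handle rests on the block and the gauge's origin is at this point.
- tape_roll: Bystander: roll of tape lying flat, 104 mm across, 48 mm high. Not to be disturbed.
- screwdriver: Bystander: screwdriver lying on the bench. Not to be disturbed.
- grease_tin: Bystander: round tin, 64 mm across, 50 mm high. Not to be disturbed.
- clip_bin: Bystander: small grey open bin, 110 x 75 x 45 mm. Not to be disturbed.

How it is judged:
By the outcome, as a careful person would: the job done as asked, in the order asked, and still so for the second after the job is handed in, with the robot touching nothing.
Of carrier1, carrier2, carrier3 only 2 to 3 are there at a start; the rules pass over those that are not, and their reading is None.
At some moment in a run one of carrier1, carrier2, carrier3, pin1, pin2, pin3 may be knocked a few centimetres aside while the robot is not near it.
It also fails if it takes over 210 s, if anything falls off the work surface, if the arm or the gripper's body presses on something with over 40 N, if the wrist force passes 120 N, or if a joint passes its speed limit or range.

## Robot

A 6-joint arm with a two-finger parallel gripper is mounted at the origin on the work surface. World frame = base frame: x ahead of the robot, y to its left, z up, the work surface at z = 0. Lengths are in m, angles in rad, forces in N, time in s.
With the tool pointing down it reaches from about 0.325 to 0.925 m from the base axis. Payload 3.1 kg.
Tool frame: the origin (TCP) lies on the centre line of the jaws, within the pads' length; the fingertips stand manip.tip_extent ahead of it and the grasp point (between the pads) is the TCP (manip.tip_extent is the distance from the TCP to the fingertips, in m); z points along the fingers, y is the line along which they close (so a half turn about z gives the same grasp; the last joint's range is limited). The gripper opens to 85 mm and grips with 20 to 120 N. Pads are 22 mm wide; open, the fingers measure 114 mm over their backs; the gripper's body (76 mm by 85 mm) begins 54 mm behind the grasp point. The pads swing forward as they close: fully open they stand 13 mm farther back than shut.
Start: joints at [-1.369, 0.217, 1.613, -0, 1.311, -0.112], TCP at [0.193, -0.594, 0.25] pointing down, gripper open.
Joint ranges: [-2.75, 2.75], [-0.78, 2.1], [0.31, 2.55], [-1.13, 4.27], [0.13, 2.63], [-2.58, 2.58]. Speed limits (rad/s): [2.79, 2.79, 3.14, 3.14, 3.14, 3.14].

## Interface

Orientations are given as a 3x3 rotation matrix whose columns are the frame's x, y, z axes.
In Python, from cell import manip, effector, kin, cams, order, status gives the robot as it stands. Calls block until the motion is done:
- manip.move_ptp(position, orientation): joint-space move of the TCP to a pose.
- manip.movel(position, frame=None, v=0.15): straight line of the TCP; frame=None keeps the orientation; v is the mean speed in m/s.
- manip.move_j(angles): joint-space move.
- effector.move_gripper(opening): finger opening in m; the grip force is fixed at half the most; returns when the fingers have stopped.
- manip.pause(seconds).
- kin.ik(position, orientation): joint angles nearest the present ones, or None.
- cams.get_image(name): name is "scene" or "top"; returns a dict with "image" (420x560x3 uint8, red, green, blue), "fov_y" (degrees; the focal length in pixels is half the picture's height over the tangent of half this angle, whatever the lens; pixels are square), "cx", "cy" (the principal point, pixels), "R" (3x3) and "t" (3): a world point X has camera coordinates R X + t. Camera axes: x right, y down, z forward; pixel columns grow to the right and rows downward; lengths in m; the calibration is good to about 2 mm. A picture is of the moment at which its call begins. There is no depth.
A pose or a line that the arm cannot do raises manip.Unreachable and nothing moves.
- order.hand_in(): hands the job in; it is judged then, once.
Readings, each from a call of its own:
- status.get_time(): time.
- status.get_joint_positions(): joint angles.
- status.get_dq(): joint speeds.
- status.get_tau(): joint torques, N m.
- status.get_eef_pos(): TCP position.
- status.get_orientation(): TCP orientation.
- status.get_ft_force(): force on the tool from outside, world axes, zero at the start.
- status.get_torque(): the same for the moment, N m.
- status.get_grip_width(): finger opening in m.
- status.get_finger_force(): force on a finger pad.
Only numpy, scipy, OpenCV 4.12 (cv2) and the standard library are available. Lean on these libraries where they do the work, as an engineer would, in place of code of your own. Each camera call takes 0.05 s, during which the arm holds its last target. There are 200 camera calls.

## Working session

There is one attempt and no reset: what is moved stays moved. The work goes in short steps, each a Python script; the robot and the scene stay as the last script left them, time stands still between calls to the robot, and variables do not carry over. Pictures are saved under pics/ and viewed, at most 14 in all, crops included, and the job is handed in when it is done.

```bash
ls; mkdir -p pics; python3 - <<'E'
from cell import manip,cams,status
import cv2
for n in("scene","top"):
    d=cams.get_image(n); cv2.imwrite(f"pics/{n}0.png",cv2.resize(d["image"][:,:,::-1],(800,600),interpolation=cv2.INTER_CUBIC))
    print(n,d["fov_y"],d["cx"],d["cy"],d["R"],d["t"],d.keys())
print(manip.tip_extent,status.get_time(),status.get_orientation())
E
```

```text
pics
scene 46.94994345061939 270.56054290147745 220.903252684266 [[ 0.19843411  0.98004583 -0.01157913]
 [ 0.74387482 -0.158287   -0.64930384]
 [-0.63818034  0.1202306  -0.76044096]] [-0.06938821 -0.31658268  1.51112351] dict_keys(['image', 'fov_y', 'cx', 'cy', 'R', 't'])
top 53.83017738822696 278.25946968117 200.9710113748056 [[-0.02732467 -0.99957396 -0.01025953]
 [-0.98361989  0.02871504 -0.17795324]
 [ 0.17817203  0.00522896 -0.98398546]] [0.01215489 0.50553332 0.94431272] dict_keys(['image', 'fov_y', 'cx', 'cy', 'R', 't'])
0.019 0.1 [[ 9.51177628e-01  3.08643695e-01 -4.34741114e-04]
 [ 3.08643895e-01 -9.51175190e-01  2.16881649e-03]
 [ 2.55876575e-04 -2.19710992e-03 -9.99997554e-01]]
```

View pics/scene0.png

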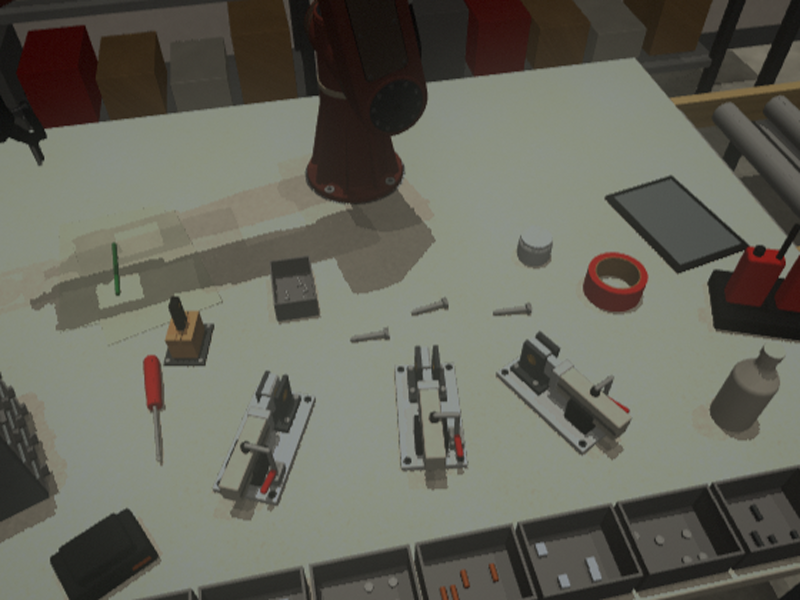

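View pics/top0.png

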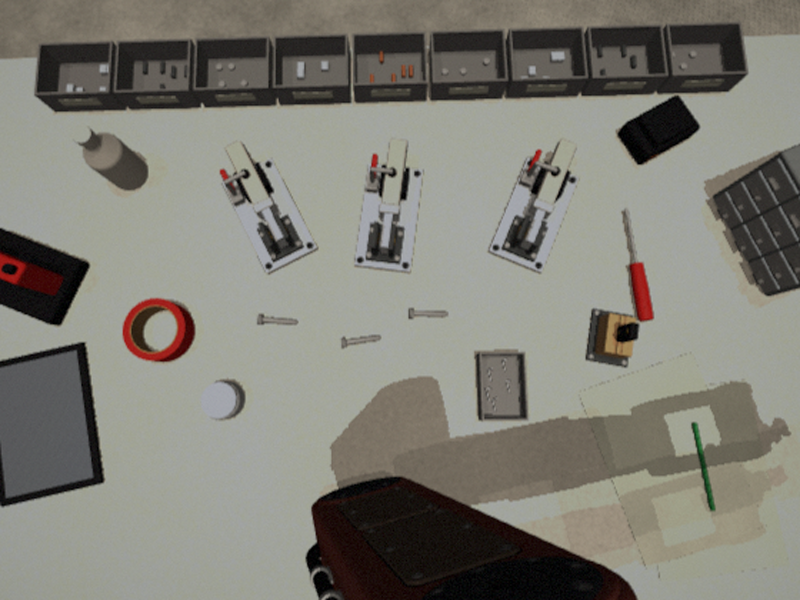

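```bash
python3 - <<'E'
from cell import cams
import cv2,numpy as np
rows=[]
for n,b in(("top",[(150,93),(233,93),(335,93)]),("scene",[(347,227),(262,235),(145,255)])):
    im=cams.get_image(n)["image"][:,:,::-1]
    rows.append(np.hstack([cv2.resize(im[y:y+(105 if n=="top" else 95),x:x+(80 if n=="top" else 95)],(266,350) if n=="top" else (266,250),interpolation=cv2.INTER_CUBIC) for x,y in b]))
cv2.imwrite("pics/m1.png",cv2.convertScaleAbs(np.vstack(rows),alpha=1.2))
E
```

```text
(no output)
```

View pics/m1.png

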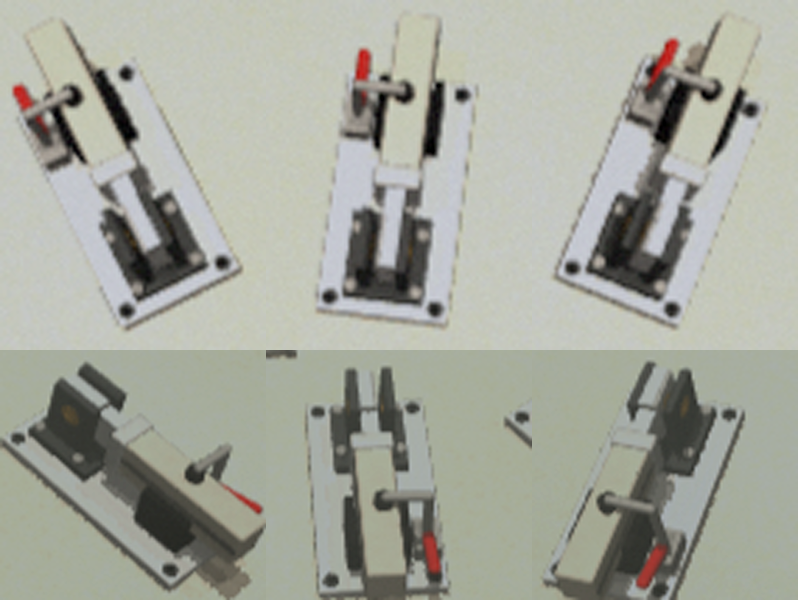

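```bash
cat > h.py <<'E'
import numpy as np, cv2
from scipy.ndimage import map_coordinates
from cell import manip,effector,kin,cams,order,status
def grab(n):
    d=cams.get_image(n); d["f"]=d["image"].shape[0]/2/np.tan(np.radians(d["fov_y"])/2)
    im=cv2.GaussianBlur(d["image"].astype(np.float32),(0,0),0.7)
    d["gray"]=im.mean(2); d["blue"]=300*(im[:,:,2]-im[:,:,0])/(im.sum(2)+30); return d
def proj(d,X):
    c=np.atleast_2d(X)@np.asarray(d["R"]).T+d["t"]
    return c[:,:2]/c[:,2:]*d["f"]+[d["cx"],d["cy"]]
def back(d,uv,z):
    r=np.asarray(d["R"]).T@np.array([(uv[0]-d["cx"])/d["f"],(uv[1]-d["cy"])/d["f"],1]); C=-np.asarray(d["R"]).T@d["t"]
    return C+r*(z-C[2])/r[2]
def w(p,L):
    c,s=np.cos(p[2]),np.sin(p[2]); L=np.atleast_2d(L)
    return np.c_[p[0]+c*L[:,0]-s*L[:,1],p[1]+s*L[:,0]+c*L[:,1],L[:,2]]
# edges: (channel,a,b,inside point) ; bright side = inside
def seg(a,b,n): return np.array(a)+np.linspace(.04,.96,n)[:,None]*(np.array(b)-a)
def box_sil(d,p,x0,x1,y0,y1,z0,z1):
    L=np.array([[x,y,z] for x in(x0,x1) for y in(y0,y1) for z in(z0,z1)])
    h=cv2.convexHull(proj(d,w(p,L)).astype(np.float32),returnPoints=False).ravel()
    return [(L[h[i]],L[h[(i+1)%len(h)]]) for i in range(len(h))],L.mean(0)
def carrier_edges(d,p):
    e,c=box_sil(d,p,-.04,.15,-.05,.05,0,.012)
    out=[("blue",a,b,c,14) for a,b in e if max(a[0],b[0])<.149 or np.linalg.norm(a-b)>.05]
    m=np.array([.015,-.003,.084])
    out+=[("gray",np.array([-.012,-.01,.084]),np.array([.036,-.01,.084]),m,10),("gray",np.array([-.012,.004,.084]),np.array([.036,.004,.084]),m,10)]
    return out
def fit(ds,p,edges,its=12,win=6,verbose=False):
    p=np.array(p,float)
    for k in range(its):
        W=max(2.5,win-k*.5); J=[];r=[];tag=[]
        for ci,d in enumerate(ds):
            for ch,a,b,m,n in edges(d,p):
                S=seg(a,b,n); u=proj(d,w(p,S)); t=u[-1]-u[0]; nn=np.array([t[1],-t[0]])/np.linalg.norm(t)
                if nn@(proj(d,w(p,m))[0]-u[n//2])>0: nn=-nn   # outward
                s=np.arange(-W,W+.01,.5); P=u[:,None]+s[None,:,None]*nn
                v=map_coordinates(d[ch],[P[...,1],P[...,0]],order=1,mode="nearest")
                g=-(v[:,2:]-v[:,:-2]); i=g.argmax(1)
                for j in range(n):
                    if 0<i[j]<g.shape[1]-1 and g[j,i[j]]>(4 if ch=="blue" else 12):
                        q=g[j,i[j]-1:i[j]+2]; off=.5*(q[0]-q[2])/(q[0]-2*q[1]+q[2]+1e-9)
                        r.append(s[1+i[j]]+.5*off); tag.append((ci,ch))
                        J.append([nn@(proj(d,w(p+dp,S[j]))[0]-u[j])/1e-4 for dp in 1e-4*np.eye(3)])
        J=np.array(J);r=np.array(r); wt=1/(1+(r/.7)**2)
        A=J*[1,1,1]; p=p+np.linalg.solve((A*wt[:,None]).T@A,(A*wt[:,None]).T@r)
    if verbose: print("  n",len(r),"in",int((abs(r)<1).sum()),"rms",round(float(np.sqrt((wt*r*r).sum()/wt.sum())),2))
    return p
def pins(d,dark=35):
    "blobs of pin size on the bench: head point xy, tip direction yaw (at z .0065)"
    bg=cv2.medianBlur(d["image"].mean(2).astype(np.uint8),41).astype(np.float32)
    n,lab,st,_=cv2.connectedComponentsWithStats(((bg-d["gray"])>dark).astype(np.uint8)); out=[]
    for i in range(1,n):
        if not 60<st[i,4]<350: continue
        v,u=np.nonzero(lab==i); wgt=(bg-d["gray"])[v,u]
        X=np.array([back(d,(a,b),.0065)[:2] for a,b in zip(u,v)])
        c=np.median(X,0); ev,E=np.linalg.eigh(np.cov((X-X.mean(0)).T)); ax=E[:,1]
        s=(X-X.mean(0))@ax
        L=np.ptp(s)
        if not .055<L<.085: continue
        q=(X-X.mean(0))@E[:,0]
        if np.ptp(q[s>s.max()-.012])>np.ptp(q[s<s.min()+.012]): ax=-ax; s=-s
        # shank line
        k=(s>s.min()+.02)&(s<s.max()-.005)
        l=cv2.fitLine((X[k]*1e3).astype(np.float32),cv2.DIST_L2,0,.01,.01).ravel()
        dv=l[:2]*np.sign(l[:2]@ax); 
        t=(X-l[2:]/1e3)@dv; mid=(t.max()+t.min())/2
        head=l[2:]/1e3+dv*(mid-.026)       # origin = middle -26 mm (extent -8..60)
        out.append((head[0],head[1],np.arctan2(dv[1],dv[0]),L))
    return out
G={1:((196.6,165),(165,102)),2:((270,165),(278,99)),3:((370,164),(397.5,99))}
E
python3 - <<'E'
from h import *
t=grab("top");s=grab("scene"); np.set_printoptions(precision=4,suppress=True)
for k,(a,b) in G.items():
    A=back(t,a,.084);B=back(t,b,.085); p=[A[0],A[1],np.arctan2(*(B-A)[1::-1])]
    print(k,np.array(p))
    for ds in([t,s],[t],[s]):
        try: print(fit(ds,p,carrier_edges,verbose=True))
        except Exception as e: print(e)
print(np.array(pins(t)));print(np.array(pins(s,20)))
E
```

```text
1 [0.5897 0.1863 0.4529]
  n 50 in 44 rms 0.42
[0.5792 0.1888 0.4709]
  n 34 in 34 rms 0.23
[0.5784 0.1891 0.4638]
operands could not be broadcast together with shapes (0,) (3,) 
2 [ 0.5846  0.0146 -0.1411]
  n 104 in 99 rms 0.38
[ 0.5891  0.0176 -0.1458]
  n 71 in 67 rms 0.37
[ 0.5891  0.0178 -0.1374]
operands could not be broadcast together with shapes (0,) (3,) 
3 [ 0.58   -0.2184 -0.4485]
  n 79 in 78 rms 0.39
[ 0.591  -0.2251 -0.4258]
  n 57 in 54 rms 0.34
[ 0.5911 -0.2248 -0.4229]
operands could not be broadcast together with shapes (0,) (3,) 
[[ 0.8006 -0.551   2.3904  0.0697]
 [ 0.6933  0.0358 -0.3351  0.0791]
 [ 0.6818  0.2785  0.2284  0.0817]
 [ 0.7126 -0.3141  2.6798  0.0629]
 [ 0.628   0.697  -1.8708  0.0759]
 [ 0.5589  0.5436  0.9435  0.0727]
 [ 0.463   0.6018 -0.6987  0.0716]
 [ 0.4641 -0.0257 -1.5661  0.0642]
 [ 0.4602  0.2348 -1.5915  0.0674]
 [ 0.4172  0.0908 -1.3907  0.0658]
 [ 0.3506  0.2652  2.9025  0.0662]
 [ 0.3634 -0.0411 -2.5289  0.063 ]
 [ 0.1495  0.149  -0.9767  0.0718]
 [ 0.017  -0.3579  0.873   0.0846]]
[[-0.022   0.9889 -1.2887  0.0629]
 [ 0.2242  0.8132 -0.2225  0.085 ]
 [ 0.4542  0.5981 -0.5736  0.0786]
 [ 0.4232  0.0893 -1.4348  0.0726]
 [ 0.5779  0.5489  2.9583  0.0755]
 [ 0.4671  0.2318 -1.6579  0.0721]
 [ 0.4704 -0.0287 -1.5961  0.0697]
 [ 0.4688 -0.6508 -2.6268  0.0625]
 [ 0.6696  0.2822  2.3242  0.0561]
 [ 0.7786 -0.56    2.5107  0.0622]
 [ 0.9129 -0.0633  3.1272  0.0667]]
```

```bash
python3 - <<'E'
import re;s=open('h.py').read()
s=s.replace('(4 if ch=="blue" else 12)','(4 if ch=="blue" else 12)*(.45 if ci==len(ds)-1 and d["fov_y"]<50 else 1)')
open('h.py','w').write(s)
E
python3 - <<'E'
from h import *
t=grab("top");s=grab("scene"); np.set_printoptions(precision=4,suppress=True)
M=[]
o=s["image"][:,:,::-1].copy(); o=cv2.resize(o,None,fx=2,fy=2,interpolation=cv2.INTER_CUBIC); ot=cv2.resize(t["image"][:,:,::-1],None,fx=2,fy=2,interpolation=cv2.INTER_CUBIC)
for k,(a,b) in G.items():
    A=back(t,a,.084);B=back(t,b,.085); p=[A[0],A[1],np.arctan2(*(B-A)[1::-1])]
    q=fit([t],p,carrier_edges,verbose=True);print(k,q)
    q2=fit([s],q,carrier_edges,verbose=True);print(q2); print(fit([t,s],q,carrier_edges,verbose=True))
    for d,im,c in((t,ot,q),(s,o,q),(s,o,q2)):
        for e in carrier_edges(d,c):
            u=proj(d,w(c,np.array([e[1],e[2]])))*2+.5
            cv2.line(im,*[tuple(int(v) for v in x) for x in u],(0,0,255) if c is q else (0,255,0),1)
a=ot[190:400,300:830];b=o[440:720,270:900]
a=cv2.resize(a,(640,254));b=cv2.resize(b,(640,284))
cv2.imwrite("pics/ov.png",np.vstack([a,b]))
E
```

```text
n 34 in 34 rms 0.23
1 [0.5785 0.1891 0.464 ]
  n 34 in 27 rms 0.54
[0.5842 0.1892 0.4957]
  n 67 in 60 rms 0.41
[0.5788 0.1889 0.4696]
  n 70 in 66 rms 0.38
2 [ 0.5892  0.0177 -0.1361]
  n 64 in 57 rms 0.5
[ 0.5847  0.0183 -0.1569]
  n 136 in 124 rms 0.45
[ 0.5886  0.018  -0.153 ]
  n 56 in 54 rms 0.33
3 [ 0.5913 -0.2247 -0.4287]
  n 46 in 39 rms 0.44
[ 0.5875 -0.2239 -0.4333]
  n 97 in 88 rms 0.42
[ 0.5907 -0.225  -0.4311]
```

View pics/ov.png

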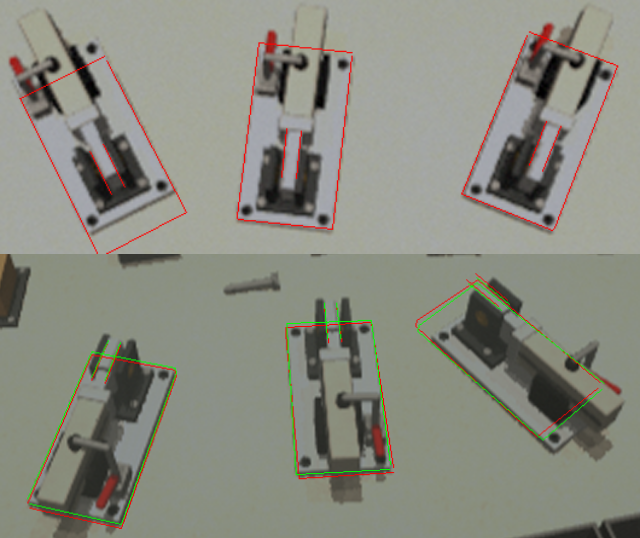

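```bash
python3 - <<'E'
s=open('h.py').read()
s=s.replace('    if verbose: print("  n"','    fit.q=float(np.exp(-(r/.8)**2).sum())\n    if verbose: print("  n"')
s+='''
def find(ds,p,R=.024,yaws=(-.12,0,.12),verbose=False):
    "multi-start on the top picture, then refined on all; returns (pose, score)"
    best=(None,-1)
    for dx in np.arange(-R,R+.001,.012):
        for dy in np.arange(-R,R+.001,.012):
            for a in yaws:
                try: q=fit(ds[:1],np.add(p,[dx,dy,a]),carrier_edges,6)
                except Exception: continue
                if fit.q>best[1]: best=(q,fit.q)
    q=fit(ds,best[0],carrier_edges,8,4,verbose); return q,fit.q
'''
open('h.py','w').write(s)
E
time python3 - <<'E'
from h import *
t=grab("top");s=grab("scene"); np.set_printoptions(precision=4,suppress=True)
ot=cv2.resize(t["image"][:,:,::-1],None,fx=4,fy=4,interpolation=cv2.INTER_CUBIC);O=cv2.resize(s["image"][:,:,::-1],None,fx=4,fy=4,interpolation=cv2.INTER_CUBIC)
R=[];R2=[]
for k,(a,b) in G.items():
    A=back(t,a,.084);B=back(t,b,.085); p=[A[0],A[1],np.arctan2(*(B-A)[1::-1])]
    q,sc=find([t],p,verbose=True);print(k,q,sc)
    q2=fit([s],q,carrier_edges,8,4,verbose=True);print(q2); print(fit([t,s],q,carrier_edges,8,4,verbose=True))
    E=carrier_edges(t,q)+[(0,np.array([x0,y0,.084]),np.array([x1,y1,.084])) for x0,y0,x1,y1 in((-.022,-.018,.022,-.018),(-.022,.018,.022,.018),(-.022,-.018,-.022,.018))]
    for d,im,c,l,sz in((t,ot,q,R,(66,66)),(s,O,q2,R2,(66,66))):
        for e in E:
            u=proj(d,w(c,np.array([e[1],e[2]])))*4+1.5
            cv2.line(im,*[tuple(int(v) for v in x) for x in u],(0,0,255),1)
        u=(proj(d,w(c,[.01,0,.05]))[0]-33).astype(int)*4; l.append(im[u[1]:u[1]+264,u[0]:u[0]+264])
cv2.imwrite("pics/ov2.png",np.vstack([np.hstack(R),np.hstack(R2)]))
E
```

```text
n 54 in 52 rms 0.34
1 [0.6043 0.2015 0.4658] 43.74839718167274
  n 52 in 42 rms 0.54
[0.6023 0.2019 0.4653]
  n 106 in 91 rms 0.45
[0.6042 0.2015 0.4689]
  n 71 in 67 rms 0.37
2 [ 0.5891  0.0178 -0.1369] 55.508929657766714
  n 62 in 59 rms 0.46
[ 0.5851  0.0182 -0.1538]
  n 133 in 121 rms 0.44
[ 0.5887  0.018  -0.1524]
  n 54 in 53 rms 0.33
3 [ 0.5912 -0.2249 -0.4274] 44.03185626651511
  n 53 in 42 rms 0.46
[ 0.5879 -0.2243 -0.4323]
  n 100 in 93 rms 0.43
[ 0.5904 -0.2249 -0.4281]
real	0m11.430s
user	0m10.031s
sys	0m0.125s
```

View pics/ov2.png

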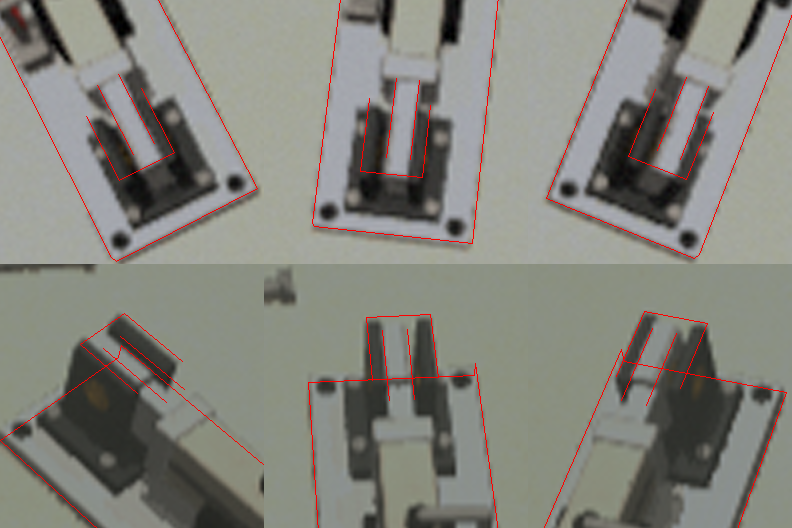

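```bash
cat >> h.py <<'E'
B=np.radians(3.6); GR=.016; GZ=.0145   # grip: shank station, pin axis below TCP
def Rt(yaw,sgn,beta=0):
    "tool pointing down, tool x along sgn*(direction yaw, sloping beta down)"
    d=np.array([np.cos(yaw)*np.cos(beta),np.sin(yaw)*np.cos(beta),-np.sin(beta)]); z=np.array([-np.sin(beta)*np.cos(yaw),-np.sin(beta)*np.sin(yaw),-np.cos(beta)])
    x=sgn*d; return np.c_[x,np.cross(z,x),z]
def sign(*pv):
    "gripper half-turn for which all (pos,yaw) are reachable with least wrist turn"
    best=[]
    for s in(1,-1):
        q=[kin.ik(p,Rt(y,s)) for p,y in pv]
        if all(k is not None for k in q): best.append((max(abs(k[5]) for k in q),s))
    return min(best)[1]
def pick_pin(pp,c):
    d=np.array([np.cos(pp[2]),np.sin(pp[2]),0]); g=np.array([pp[0],pp[1],0])+d*GR*np.cos(B)
    z=.0085-GR*np.sin(B); s=sign((g+[0,0,.15],pp[2]),(w(c,[0,.072,.15])[0],c[2]-np.pi/2)); R=Rt(pp[2],s,B)
    t=g+[0,0,z]-R[:,2]*GZ
    effector.move_gripper(.05); manip.move_ptp(t+[0,0,.08],R); manip.movel(t,v=.12)
    effector.move_gripper(0); print("pin width",status.get_grip_width(),"t",status.get_time(),"F",np.round(status.get_ft_force(),1))
    manip.movel(t+[0,0,.12],v=.2); return s
def tool_at(c,x,y,z): return w(c,[x,y,z])[0]
E
python3 - <<'E'
from h import *
np.set_printoptions(precision=4,suppress=True)
pp=[.4172,.0908,-1.3907]; c=[.589,.0178,-.140]
s=pick_pin(pp,c); print("sgn",s)
R=Rt(c[2]-np.pi/2,s)
manip.move_ptp(tool_at(c,0,.074,.17),R); manip.movel(tool_at(c,0,.074,.06+GZ),v=.15)
print(status.get_time(),status.get_eef_pos(),status.get_joint_positions(),np.round(status.get_ft_force(),2),status.get_grip_width())
ims=[]
for n in("top","scene"):
    d=grab(n); im=cv2.resize(d["image"][:,:,::-1],None,fx=5,fy=5,interpolation=cv2.INTER_CUBIC)
    for y in(.018,.030): pass
    ax=proj(d,w(c,[[0,.030,.06],[0,.098,.06]])); hl=proj(d,w(c,[0,.018,.06]))[0]
    cv2.line(im,*[tuple((u*5+2).astype(int).tolist()) for u in ax],(0,255,0),1); cv2.circle(im,tuple((hl*5+2).astype(int).tolist()),4,(0,0,255),1)
    u=((hl+[-12 if n=="top" else 12,0]-[40,50])*5).astype(int); ims.append(im[u[1]:u[1]+500,u[0]:u[0]+400])
    np.save(f"{n}_h.npy",d,allow_pickle=True)
cv2.imwrite("pics/pre.png",np.hstack(ims))
E
```

```text
pin width 0.007243758727187624 t 4.7833 F [-0.3  0.   5.5]
sgn -1
7.075 [0.5998 0.091  0.0754] [ 0.035   0.3792  1.7685 -0.      0.9922  0.175 ] [ 0.38  1.28 -0.77] 0.007027111421576793
```

View pics/pre.png

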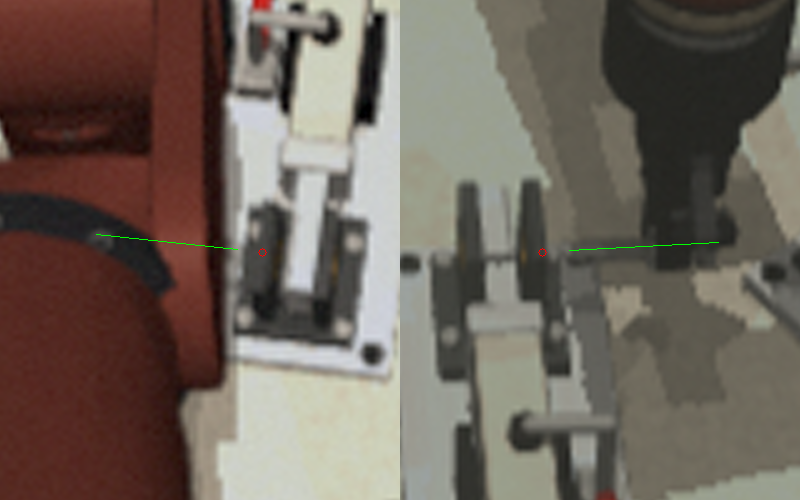

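```bash
python3 - <<'E'
from h import *
np.set_printoptions(precision=4,suppress=True)
d=np.load("scene_h.npy",allow_pickle=True).item()
P=status.get_eef_pos();R=np.array(status.get_orientation());print(P,R)
a=-R[:,0]; # insertion dir (sgn -1)
o=P+R[:,2]*GZ-a*GR
K=10;im=cv2.resize(d["image"][:,:,::-1],None,fx=K,fy=K,interpolation=cv2.INTER_CUBIC)
px=lambda X:tuple((proj(d,X)[0]*K+K/2-.5).astype(int).tolist())
up=np.array([0,0,1.])
for off in(-.005,.005):
    for A,Bb in((0,.054),): cv2.line(im,px(o+up*off+a*A),px(o+up*off+a*Bb),(0,255,0),1)
cv2.line(im,px(o+a*.054),px(o+a*.060),(0,255,0),1)
cv2.line(im,px(o-a*.008-up*.0085),px(o-a*.008+up*.0085),(0,255,0),1)
cv2.line(im,px(P),px(P+R[:,2]*.019),(255,0,255),1)
c=np.array([.5851,.0182,-.1538]); cv2.circle(im,px(w(c,[0,.018,.06])),5,(0,0,255),1)
for y in(.018,.010):
  L=np.array([[-.022,y,.034],[-.022,y,.084],[.022,y,.084],[.022,y,.034]]) ; Q=proj(d,w(c,L))*K+K/2-.5; cv2.polylines(im,[Q.astype(np.int32)],False,(0,0,255),1)
u=px(o+a*.04); im=im[u[1]-270:u[1]+230,u[0]-400:u[0]+400]
cv2.imwrite("pics/z1.png",cv2.convertScaleAbs(im,alpha=1.8))
E
```

```text
[0.6007 0.0911 0.0763] [[ 0.1395  0.9902  0.0033]
 [ 0.9902 -0.1395  0.0001]
 [ 0.0006  0.0033 -1.    ]]
```

View pics/z1.png

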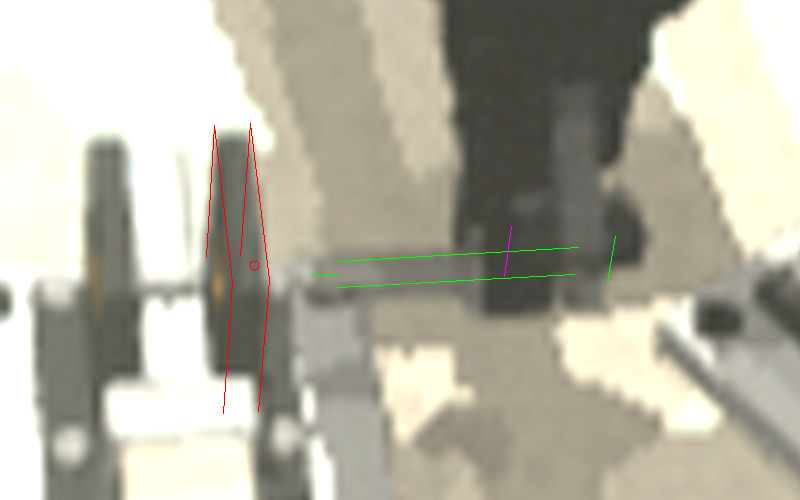

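```bash
python3 - <<'E'
from h import *
np.set_printoptions(precision=4,suppress=True)
c=[.589,.0178,-.140]
manip.movel(tool_at(c,0,.074,.06+GZ+.04),v=.15); manip.pause(.3)
for i in range(3): print(status.get_eef_pos(),status.get_grip_width())
d=grab("scene");P=status.get_eef_pos()
u=proj(d,P)[0].astype(int); im=d["image"][u[1]-45:u[1]+30,u[0]-50:u[0]+50,::-1]
im=cv2.resize(im,(800,600),interpolation=cv2.INTER_CUBIC); cv2.circle(im,(404,364),3,(0,255,0),-1)
cv2.imwrite("pics/z2.png",np.uint8(255*(im/255.)**.5))
E
```

```text
[0.5984 0.0911 0.1132] 0.00735586671282689
[0.5984 0.0911 0.1132] 0.00735586671282689
[0.5984 0.0911 0.1132] 0.00735586671282689
```

View pics/z2.png

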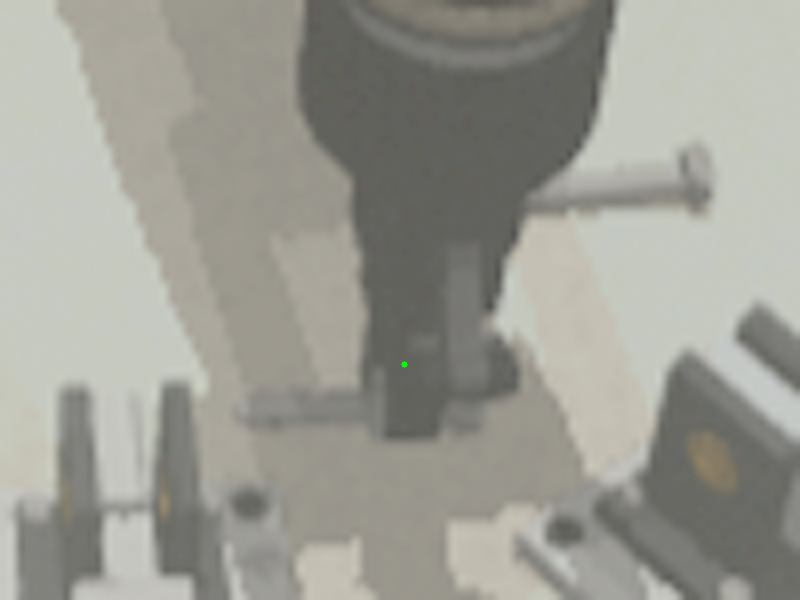

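```bash
python3 - <<'E'
from h import *
np.set_printoptions(precision=4,suppress=True,linewidth=200)
d=grab("scene");P=np.array(status.get_eef_pos())
u0=proj(d,P)[0];u=u0.astype(int);print(u0)
g=d["image"].mean(2).astype(int)
print("cols",np.arange(u[0]-22,u[0]+18,1)[::2])
for r in range(u[1]-5,u[1]+11): print(r,g[r,u[0]-22:u[0]+18])
E
```

```text
[333.5946 239.5598]
cols [311 313 315 317 319 321 323 325 327 329 331 333 335 337 339 341 343 345 347 349]
234 [ 92  91  91  91  89  90  91  90  89  97 105 105 106 105 104 103 105  84  41  38  37  38  37  37  37  37  38  41  54  55  54  56  71 101 147 150 151 149 149 138]
235 [ 90  90  91  89  88  91  90  90  90  90 105 105 103 105 103 102 102  72  39  38  38  36  37  38  38  40  41  41  53  55  57  57  72  79 105 148 127 148 149 138]
236 [ 99  90  90  90  88  89  91  90  89  89 107 107 106 106 106 104 104  64  38  37  37  37  37  44  48  49  48  42  54  54  56  58  61  54  55 114 106 125 149 142]
237 [105  91  90  91  89  89  90  91  89  89  95 107 106 106 106 106 104  62  39  37  37  37  36  42  46  46  45  41  56  55  56  57  52  46  46  61  84 105 125 146]
238 [103  90  90  90  90  91  90  89  89  89  88 107 108 106 106 104 103  54  39  38  38  38  35  40  39  40  40  39  51  55  55  54  50  40  41  40  67 103 106 148]
239 [104  99  89  90  90  91  89  88  88  88  88 105 106 105 106 103 103  50  41  40  37  37  37  37  39  41  41  42  50  54  56  56  55  41  40  41  54  92  93 14
[... 962 characters left out ...]
 63  73  87  88  86  87  87  89  88]
246 [105  90  79  69  68  65  59  67  68  67  63  63  61  64  64  64  62  62  61  62  42  37  38  37  37  37  39  53  54  57  61  63  74  86  88  88  89  88  87  87]
247 [106 101  94  76  75  70  63  72  77  76  77  77  78  80  77  77  79  77  63  62  39  37  38  37  36  37  36  58  62  56  58  60  77  84  87  88  88  88  87  88]
248 [107 107 107  97  87  86  84  84  87  85  85  85  88  87  86  85  88  87  70  63  40  38  37  36  42  43  50  76  79  68  69  75  84  85  87  87  86  86  87  85]
249 [106 108 106  97  90  91  89  88  86  85  85  86  86  87  87  87  87  86  81  77  72  71  72  73  73  73  76  84  85  82  81  83  86  87  88  87  86  84  85  84]
```

```bash
cat >> h.py <<'E'
def goto(T,v=.1,n=2):
    "straight move, then null the reading's error"
    T=np.array(T); cmd=T.copy(); manip.movel(cmd,v=v)
    for _ in range(n):
        manip.pause(.1); e=T-np.array(status.get_eef_pos())
        if np.linalg.norm(e)<.0003: break
        cmd=cmd+np.clip(e,-.002,.002); manip.movel(cmd,v=.05)
    return cmd-T
def insert(c,y0,y1,off,bias,F0,step=.002,fmax=6,zt=.06+GZ):
    "feed along -y of the carrier, yielding sideways to the force; off=(x,z) in the carrier. Returns y reached, off"
    ex=w([0,0,c[2]],[1,0,0])[0]; ey=w([0,0,c[2]],[0,1,0])[0]; y=y0; off=np.array(off,float)
    while y>y1+1e-6:
        y=max(y1,y-step)
        manip.movel(w(c,[off[0],y,zt+off[1]])[0]+bias,v=.04)
        F=np.array(status.get_ft_force())-F0; fx,fa,fz=F@ex,F@ey,F[2]
        print("y %.1f off %.1f %.1f  F x%.1f a%.1f z%.1f"%(y*1e3,*off*1e3,fx,fa,fz))
        if fa>fmax: return y,off,False
        off+=np.clip(.00015*np.where(np.abs([fx,fz])>1,[fx,fz],0),-.0006,.0006)
    return y,off,True
E
python3 - <<'E'
from h import *
np.set_printoptions(precision=4,suppress=True)
c=np.array([.587,.018,-.147]);s=-1
manip.move_ptp(tool_at(c,0,.074,.06+GZ+.01),Rt(c[2]-np.pi/2,s))
b=goto(tool_at(c,0,.066,.06+GZ)); manip.pause(.2); F0=np.array(status.get_ft_force()); print(b,F0,status.get_eef_pos(),tool_at(c,0,.066,.06+GZ))
y,off,ok=insert(c,.066,.050,(0,0),b,F0); print(ok,status.get_time(),status.get_grip_width())
E
```

```text
[-0.0001 -0.0001 -0.0002] [0.4769 1.218  0.2177] [0.5965 0.0832 0.0742] [0.5967 0.0833 0.0745]
y 64.0 off 0.0 0.0  F x-0.6 a-0.9 z-0.3
y 62.0 off 0.0 0.0  F x-0.2 a-1.2 z-0.8
y 60.0 off 0.0 0.0  F x-0.6 a-1.3 z-0.3
y 58.0 off 0.0 0.0  F x-0.7 a-1.3 z-0.7
y 56.0 off 0.0 0.0  F x-1.4 a-1.6 z-0.9
y 54.0 off -0.2 0.0  F x0.1 a-1.8 z-0.6
y 52.0 off -0.2 0.0  F x0.6 a-0.7 z-0.6
y 50.0 off -0.2 0.0  F x-0.6 a-0.9 z-1.2
True 11.4167 0.007187149049377532
```

```bash
python3 - <<'E'
from h import *
c=np.array([.587,.018,-.147]);b=np.array([-.0001,-.0001,-.0002]);F0=np.array([.48,1.22,.22])
y,off,ok=insert(c,.050,.033,(-.0002,0),b,F0); print(ok,status.get_time(),status.get_eef_pos())
t=grab("top");s=grab("scene");np.set_printoptions(precision=4,suppress=True)
print(fit([t],c,carrier_edges,8,4,True),fit([s],c,carrier_edges,8,4,True))
u=(proj(s,w(c,[0,.02,.06]))[0]-[40,35]).astype(int)
im=s["image"][u[1]:u[1]+60,u[0]:u[0]+80,::-1]
cv2.imwrite("pics/z3.png",np.uint8(255*(cv2.resize(im,(800,600),interpolation=cv2.INTER_CUBIC)/255.)**.6))
E
```

```text
y 48.0 off -0.2 0.0  F x0.2 a-1.3 z0.2
y 46.0 off -0.2 0.0  F x-0.3 a-1.2 z-1.0
y 44.0 off -0.2 -0.2  F x0.2 a-1.3 z-0.8
y 42.0 off -0.2 -0.2  F x0.1 a-0.9 z-0.4
y 40.0 off -0.2 -0.2  F x-0.2 a-1.8 z0.9
y 38.0 off -0.2 -0.2  F x-0.3 a-0.6 z1.0
y 36.0 off -0.2 -0.2  F x-0.9 a-0.5 z3.9
y 34.0 off -0.2 0.4  F x-0.5 a-1.8 z4.8
y 33.0 off -0.2 1.0  F x-0.5 a2.2 z3.9
True 13.6667 [0.59166169 0.05106812 0.07527136]
  n 24 in 18 rms 0.49
  n 55 in 48 rms 0.39
[ 0.5886  0.0192 -0.1486] [ 0.584   0.0177 -0.147 ]
```

View pics/z3.png

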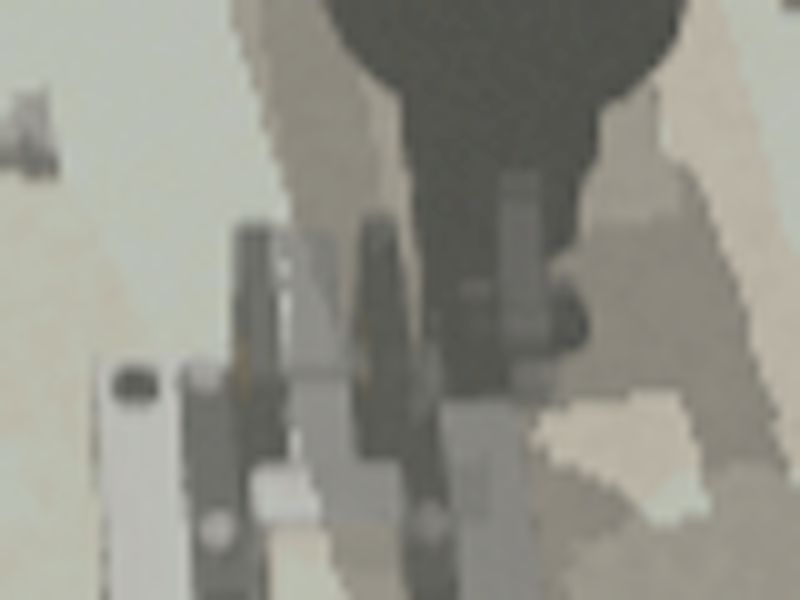

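```bash
cat >> h.py <<'E'
def seat(c,s,y=.033):
    "let the pin go, go back behind its head, close and push it home"
    ey=w([0,0,c[2]],[0,1,0])[0]
    effector.move_gripper(.036); z=.070
    manip.movel(w(c,[0,y,.06+GZ+.001])[0],v=.1)
    manip.movel(w(c,[0,.080,.06+GZ])[0],v=.15); effector.move_gripper(0); manip.movel(w(c,[0,.080,z])[0],v=.1)
    b=goto(w(c,[0,y+.036,z])[0],n=1); manip.pause(.1); F0=np.array(status.get_ft_force()); yy=y+.036; tr=[]
    while yy>.033:
        yy-=.002 if yy>.043 else .001
        manip.movel(w(c,[0,yy,z])[0]+b,v=.05); fa=(np.array(status.get_ft_force())-F0)@ey; tr.append((round(yy*1e3,1),round(fa,1)))
        if fa>(5 if yy<.045 else 8): break
    P=np.array(status.get_eef_pos()); print("push",tr[-6:],"y true",((P-w(c,[0,0,z])[0])@ey*1e3).round(1),"t",status.get_time())
    manip.movel(w(c,[0,.07,z])[0],v=.15); manip.movel(w(c,[0,.07,.19])[0],v=.25); effector.move_gripper(.05)
E
python3 - <<'E'
from h import *
np.set_printoptions(precision=4,suppress=True)
c=np.array([.587,.018,-.147]);seat(c,-1)
# clear the view
manip.move_ptp([.40,.0,.30],status.get_orientation())
t=grab("top");s=grab("scene");print(status.get_time())
print(find([t],c,.012,(0,),True),fit([s],c,carrier_edges,8,4,True))
print(np.array([p for p in pins(t) if abs(p[2]+1.5)<.5]))
ims=[]
for d in(t,s):
    u=(proj(d,w(c,[0,.0,.06]))[0]-[20,25]).astype(int)
    ims.append(cv2.resize(d["image"][u[1]:u[1]+50,u[0]:u[0]+40,::-1],(400,500),interpolation=cv2.INTER_CUBIC))
cv2.imwrite("pics/z4.png",np.hstack(ims))
E
```

```text
push [(39.0, np.float64(-0.6)), (38.0, np.float64(-0.4)), (37.0, np.float64(-0.3)), (36.0, np.float64(2.1)), (35.0, np.float64(5.0)), (34.0, np.float64(7.1))] y true 36.1 t 21.5167
24.1333
  n 37 in 36 rms 0.38
  n 58 in 52 rms 0.47
(array([ 0.5814,  0.019 , -0.1379]), 28.568550548735693) [ 0.5841  0.0179 -0.1496]
[[ 0.626   0.696  -1.8233  0.0778]
 [ 0.4638  0.2384 -1.6702  0.0603]]
```

View pics/z4.png

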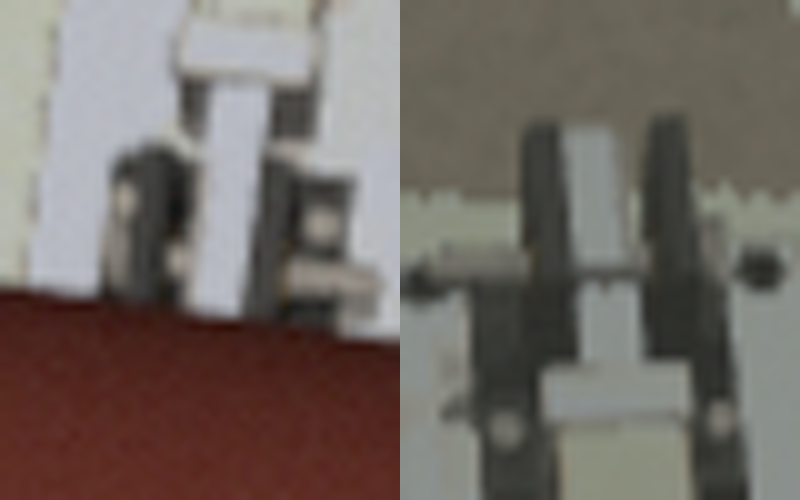

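```bash
cat >> h.py <<'E'
PARK=[-1.369,.217,1.613,0,1.311,-.112]
C0={1:[.6033,.2017,.4655],2:[.587,.018,-.147],3:[.5896,-.2246,-.430]}
def survey(cs=(1,2,3)):
    manip.move_j(PARK); t=grab("top"); s=grab("scene"); out={}
    for k in cs:
        q,sc=find([t],C0[k],verbose=True); q2=fit([s],q,carrier_edges,8,4,True); out[k]=(q+q2)/2
        print(k,q.round(4),round(sc,1),q2.round(4),"-> d mm",((out[k]-C0[k])*[1e3,1e3,57.3]).round(1))
    pt=[p for p in pins(t) if .3<p[0]<.55 and abs(p[2]+1.5)<.6 and abs(p[1])<.4]
    print("pins",np.round(pt,4).tolist(),"t",status.get_time()); return out,pt,t,s
def do_pin(pp,c,dy=0):
    c=np.array(c); s=pick_pin(pp,c)
    R=Rt(c[2]-np.pi/2,s); manip.move_ptp(tool_at(c,0,.078,.16),R); manip.movel(tool_at(c,0,.074,.06+GZ+.01),v=.2)
    b=goto(tool_at(c,0,.066,.06+GZ)); manip.pause(.2); F0=np.array(status.get_ft_force()); print("bias",b*1e3,"w",status.get_grip_width())
    y,off,ok=insert(c,.066,.033,(0,0),b,F0); print(ok,"t",status.get_time()); return s,y,off,ok
E
python3 - <<'E'
from h import *
o,p,t,s=survey()
E
```

```text
n 51 in 50 rms 0.3
  n 55 in 40 rms 0.58
1 [0.6043 0.2018 0.4627] 43.4 [0.6019 0.202  0.4637] -> d mm [-0.2  0.2 -0.1]
  n 70 in 67 rms 0.37
  n 58 in 51 rms 0.47
2 [ 0.589   0.0174 -0.1334] 54.8 [ 0.584   0.0178 -0.1454] -> d mm [-0.5 -0.4  0.4]
  n 57 in 55 rms 0.34
  n 51 in 40 rms 0.5
3 [ 0.5912 -0.2249 -0.4242] 45.6 [ 0.5875 -0.2241 -0.4327] -> d mm [-0.3  0.1  0.1]
pins [[0.464, -0.0257, -1.5631, 0.0642], [0.4627, 0.2347, -1.6506, 0.0674]] t 26.4917
```

```bash
python3 - <<'E'
from h import *
s,y,off,ok=do_pin([.463,.2347,-1.63],C0[1])
if ok: seat(np.array(C0[1]),s)
E
```

```text
pin width 0.006962239515505308 t 31.0333 F [-0.   0.4  4.7]
bias [ 0.03705535 -0.14660026 -0.07492995] w 0.007000853977967849
y 64.0 off 0.0 0.0  F x0.2 a1.2 z0.1
y 62.0 off 0.0 0.0  F x-0.8 a1.5 z0.3
y 60.0 off 0.0 0.0  F x-1.3 a0.2 z-0.3
y 58.0 off -0.2 0.0  F x-3.2 a0.2 z-0.2
y 56.0 off -0.7 0.0  F x-2.2 a1.0 z0.9
y 54.0 off -1.0 0.0  F x-2.1 a1.0 z0.1
y 52.0 off -1.3 0.0  F x-1.9 a0.2 z-0.2
y 50.0 off -1.6 0.0  F x-1.1 a1.0 z0.1
y 48.0 off -1.8 0.0  F x-1.2 a0.6 z0.3
y 46.0 off -1.9 0.0  F x-0.3 a0.7 z0.7
y 44.0 off -1.9 0.0  F x-1.6 a1.5 z1.4
y 42.0 off -2.2 0.2  F x-0.5 a1.1 z-0.0
y 40.0 off -2.2 0.2  F x0.4 a0.8 z2.4
y 38.0 off -2.2 0.6  F x-0.4 a1.6 z0.5
y 36.0 off -2.2 0.6  F x-0.6 a0.8 z1.4
y 34.0 off -2.2 0.8  F x-0.5 a0.9 z2.8
y 33.0 off -2.2 1.2  F x-1.3 a-0.0 z1.6
True t 38.2833
push [(38.0, np.float64(-0.2)), (37.0, np.float64(-0.0)), (36.0, np.float64(-0.1)), (35.0, np.float64(1.4)), (34.0, np.float64(4.2)), (33.0, np.float64(8.5))] y true 35.1 t 46.2833
```

```bash
python3 - <<'E'
from h import *
o,p,t,s=survey()
q=[k for k in p if abs(k[1]+.026)<.03]
d=o[3]-C0[3]
if len(q)==1 and abs(q[0][0]-.464)<.01 and np.linalg.norm(d[:2])<.003:
    s,y,off,ok=do_pin(q[0][:3],C0[3])
    if ok: seat(np.array(C0[3]),s)
E
```

```text
n 50 in 48 rms 0.31
  n 57 in 45 rms 0.58
1 [0.604  0.2018 0.4613] 41.8 [0.6021 0.2017 0.472 ] -> d mm [-0.2  0.   0.1]
  n 69 in 66 rms 0.37
  n 57 in 51 rms 0.47
2 [ 0.589   0.0174 -0.1332] 53.9 [ 0.5837  0.0179 -0.1481] -> d mm [-0.6 -0.4  0.4]
  n 56 in 54 rms 0.38
  n 62 in 35 rms 0.62
3 [ 0.5953 -0.2484 -0.4598] 42.3 [ 0.5934 -0.2493 -0.4548] -> d mm [  4.7 -24.3  -1.6]
pins [[0.4643, -0.0257, -1.5702, 0.0642]] t 51.2333
```

```bash
sed -i 's/3:\[.5896,-.2246,-.430\]/3:[.5942,-.2488,-.457]/' h.py; python3 - <<'E'
from h import *
s,y,off,ok=do_pin([.4643,-.0257,-1.567],C0[3])
if ok: seat(np.array(C0[3]),s)
E
```

```text
pin width 0.007037374919165364 t 54.9917 F [-0.1 -0.1  4.7]
bias [-0.09443439 -0.06538974 -0.08766154] w 0.006921715707684092
y 64.0 off 0.0 0.0  F x0.5 a-0.0 z-0.6
y 62.0 off 0.0 0.0  F x0.3 a-0.4 z-1.2
y 60.0 off 0.0 -0.2  F x-0.2 a-0.3 z-0.1
y 58.0 off 0.0 -0.2  F x0.1 a0.4 z-0.9
y 56.0 off 0.0 -0.2  F x0.0 a0.5 z-0.3
y 54.0 off 0.0 -0.2  F x-0.1 a-0.5 z-1.1
y 52.0 off 0.0 -0.3  F x0.0 a-0.9 z-1.1
y 50.0 off 0.0 -0.5  F x-0.1 a-1.2 z0.5
y 48.0 off 0.0 -0.5  F x-0.5 a-0.1 z0.6
y 46.0 off 0.0 -0.5  F x-0.3 a-0.3 z1.1
y 44.0 off 0.0 -0.3  F x-0.9 a-0.4 z0.7
y 42.0 off 0.0 -0.3  F x-0.3 a-0.4 z1.5
y 40.0 off 0.0 -0.1  F x-0.5 a-0.9 z-0.6
y 38.0 off 0.0 -0.1  F x-0.3 a-0.5 z-0.1
y 36.0 off 0.0 -0.1  F x-0.3 a-0.8 z-0.9
y 34.0 off 0.0 -0.1  F x-0.4 a-0.8 z-1.0
y 33.0 off 0.0 -0.1  F x-0.5 a0.1 z-0.4
True t 62.5583
push [(63.0, np.float64(1.8)), (61.0, np.float64(3.4)), (59.0, np.float64(4.8)), (57.0, np.float64(7.0)), (55.0, np.float64(7.1)), (53.0, np.float64(8.0))] y true 54.9 t 67.0583
```

```bash
python3 - <<'E'
from h import *
o,p,t,s=survey((3,)); c=C0[3]
ims=[]
for d in(t,s):
    u=(proj(d,w(c,[0,.02,.06]))[0]-[20,25]).astype(int)
    ims.append(cv2.resize(d["image"][u[1]:u[1]+50,u[0]:u[0]+40,::-1],(400,500),interpolation=cv2.INTER_CUBIC))
cv2.imwrite("pics/z5.png",np.hstack(ims))
E
```

```text
n 53 in 51 rms 0.37
  n 65 in 36 rms 0.67
3 [ 0.5953 -0.2485 -0.4592] 40.8 [ 0.5939 -0.2501 -0.4504] -> d mm [ 0.4 -0.5  0.1]
pins [] t 70.725
```

View pics/z5.png

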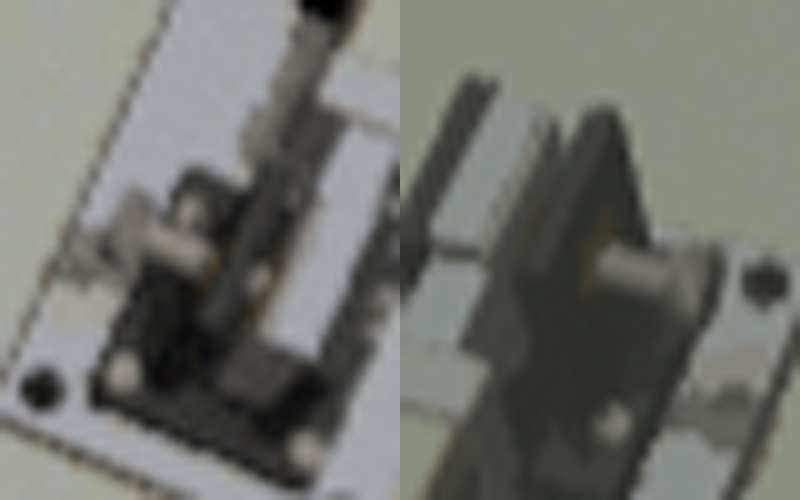

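```bash
python3 - <<'E'
from h import *
c=np.array(C0[3]); R=Rt(c[2]-np.pi/2,sign((tool_at(c,0,.07,.16),c[2]-np.pi/2)))
effector.move_gripper(.045)
manip.move_ptp(tool_at(c,0,.047,.18),R); b=goto(tool_at(c,0,.0475,.06+GZ)); manip.pause(.2); F0=np.array(status.get_ft_force())
effector.move_gripper(0); print("w",status.get_grip_width(),"F",(np.array(status.get_ft_force())-F0).round(1))
y,off,ok=insert(c,.0475,.0305,(0,0),b,F0,fmax=8.5); print(ok,status.get_time())
E
```

```text
w 0.014186487317596605 F [0.8 0.8 2.3]
y 45.5 off 0.0 0.0  F x0.7 a0.7 z2.4
y 43.5 off 0.0 0.4  F x-0.3 a0.8 z2.0
y 41.5 off 0.0 0.7  F x0.4 a0.5 z1.6
y 39.5 off 0.0 0.9  F x1.1 a0.1 z1.3
y 37.5 off 0.2 1.1  F x-0.1 a-0.6 z0.9
y 35.5 off 0.2 1.1  F x-0.9 a-0.8 z1.0
y 33.5 off 0.2 1.1  F x1.0 a-0.1 z1.7
y 31.5 off 0.2 1.4  F x0.4 a0.8 z1.7
y 30.5 off 0.2 1.6  F x0.6 a0.4 z2.2
True 77.7917
```

```bash
sed -i 's/    manip.movel(w(c,\[0,y,.06+GZ+.001\])\[0\],v=.1)/    if y>.02: manip.movel(w(c,[0,y,.06+GZ+.001])[0],v=.1)/' h.py; python3 - <<'E'
from h import *
c=np.array(C0[3]); seat(c,0,.012)
o,p,t,s=survey()
ims=[]
for d in(t,s):
  for k in(1,3):
    u=(proj(d,w(C0[k],[0,.01,.06]))[0]-[20,25]).astype(int)
    ims.append(cv2.resize(d["image"][u[1]:u[1]+50,u[0]:u[0]+40,::-1],(200*2,250*2),interpolation=cv2.INTER_CUBIC)[100:400])
cv2.imwrite("pics/z6.png",np.vstack([np.hstack(ims[:2]),np.hstack(ims[2:])]))
# gauge blob
for n,d in(("top",t),("scene",s)):
    u=proj(d,back(t,(437.5,232),.115))[0].astype(int); print(n,u)
    cv2.imwrite(f"{n}_g.png",cv2.resize(d["image"][u[1]-25:u[1]+35,u[0]-40:u[0]+40,::-1],(400,300),interpolation=cv2.INTER_CUBIC))
E
```

```text
push [(39.0, np.float64(0.8)), (38.0, np.float64(-1.2)), (37.0, np.float64(-0.4)), (36.0, np.float64(0.6)), (35.0, np.float64(3.8)), (34.0, np.float64(7.0))] y true 36.1 t 82.7167
  n 47 in 45 rms 0.31
  n 54 in 41 rms 0.52
1 [0.6041 0.2018 0.4615] 39.3 [0.6022 0.2019 0.4649] -> d mm [-0.1  0.1 -0.1]
  n 69 in 66 rms 0.37
  n 58 in 53 rms 0.41
2 [ 0.589   0.0174 -0.1332] 53.8 [ 0.5848  0.0177 -0.1466] -> d mm [-0.1 -0.5  0.4]
  n 56 in 56 rms 0.38
  n 61 in 33 rms 0.64
3 [ 0.5953 -0.2486 -0.4539] 42.6 [ 0.5938 -0.2494 -0.4579] -> d mm [ 0.3 -0.2  0.1]
pins [] t 86.5167
top [437 232]
scene [127 208]
```

View pics/z6.png

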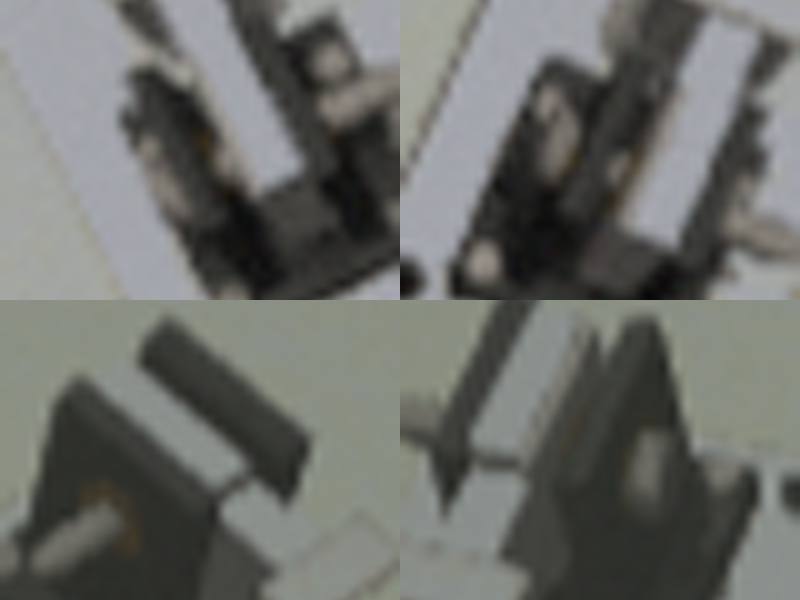

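```bash
cat >> h.py <<'E'
def ch2(d): d["orange"]=-d["blue"]; d["dark"]=255-d["gray"]; return d
def wood(d,p):
    e,c=box_sil(d,p,-.032,.032,-.022,.022,.008,.055); return [("orange",a,b,c,10) for a,b in e]
def handle(d,p):
    e,c=box_sil(d,p,-.013,.013,-.007,.007,.057,.115); return [("dark",a,b,c,8) for a,b in e]
def both(d,p): return wood(d,p)+handle(d,p)
E
python3 - <<'E'
from h import *
t=ch2(grab("top"));s=ch2(grab("scene"))
h0=back(t,(437.5,232),.115); p0=[h0[0],h0[1],-.115]; print(np.round(p0,4))
P={}
for nm,ds,e in(("wood t",[t],wood),("hand t",[t],handle),("both t",[t],both)):
    P[nm]=fit(ds,p0,e,15,6,True); print(nm,P[nm].round(4))
for nm,ds,e in(("wood s",[s],wood),("hand s",[s],handle),("both s",[s],both),("both ts",[t,s],both)):
    P[nm]=fit(ds,P["both t"],e,15,6,True); print(nm,P[nm].round(4))
ims=[]
for d,q in((t,P["both t"]),(s,P["both s"])):
    K=8; im=cv2.resize(d["image"][:,:,::-1],None,fx=K,fy=K,interpolation=cv2.INTER_CUBIC)
    for e in both(d,q):
        u=proj(d,w(q,np.array([e[1],e[2]])))*K+3.5; cv2.line(im,*[tuple(v) for v in u.astype(int).tolist()],(0,255,0),1)
    u=(proj(d,w(q,[0,0,.06]))[0]*K).astype(int); ims.append(im[u[1]-230:u[1]+230,u[0]-190:u[0]+190])
cv2.imwrite("pics/g.png",np.uint8(255*(np.hstack(ims)/255.)**.7))
E
```

```text
[ 0.4141 -0.3481 -0.115 ]
  n 55 in 55 rms 0.23
wood t [ 0.416  -0.3615 -0.2077]
  n 42 in 34 rms 0.46
hand t [ 0.4154 -0.36    0.1546]
  n 103 in 100 rms 0.39
both t [ 0.4159 -0.3614 -0.206 ]
  n 54 in 54 rms 0.21
wood s [ 0.4179 -0.364  -0.1915]
  n 45 in 42 rms 0.37
hand s [ 0.4191 -0.3632 -0.1075]
  n 99 in 95 rms 0.34
both s [ 0.4182 -0.3637 -0.1789]
  n 202 in 175 rms 0.48
both ts [ 0.4165 -0.3632 -0.1971]
```

View pics/g.png

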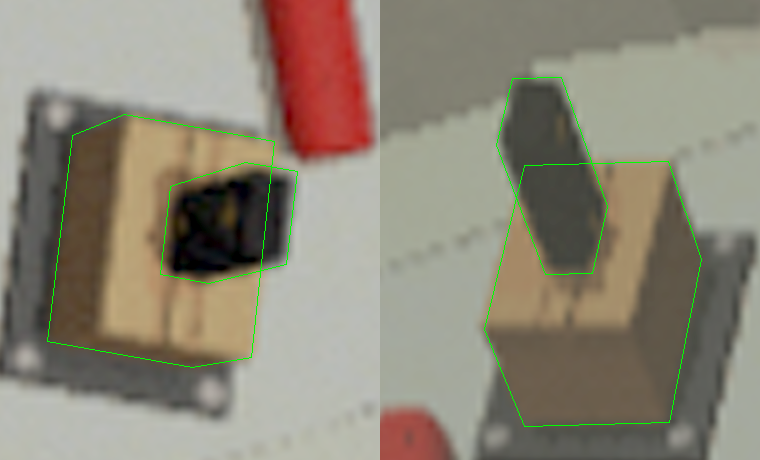

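```bash
cat >> h.py <<'E'
ST=np.array([.417,-.3625,-.198]); GH=.035
def lower(p,yoff,z0,z1,zstop,F0,b,fcont=4,off=0.,fine=.006):
    "lower the gauge tip from z0 to z1 at frame point (0,yoff), yielding along y; ok when contact below zstop"
    ey=w([0,0,p[2]],[0,1,0])[0]; ex=w([0,0,p[2]],[1,0,0])[0]; z=z0; xo=0.; tr=[]
    while z>z1+1e-6:
        z-=.002 if z>zstop+fine else .001
        manip.movel(w(p,[xo,yoff+off,z+.045+GH])[0]+b,v=.04)
        F=np.array(status.get_ft_force())-F0; fy=F@ey; fx=F@ex; tr.append((round(z*1e3),round(off*1e3,1),round(fx,1),round(fy,1),round(F[2],1)))
        if F[2]>fcont and z<zstop: break
        if F[2]>9: print(tr); return False,z,off
        if abs(fy)>1: off+=np.clip(.0002*fy,-.0008,.0008)
        if abs(fx)>1.5: xo+=np.clip(.0002*fx,-.0008,.0008)
    print(tr[::3],tr[-3:],"tip",round((status.get_eef_pos()[2]-.045-GH)*1e3,1)); return True,z,off
E
python3 - <<'E'
from h import *
st=ST; Y={k:C0[k][2] for k in C0}
s=sign((w(st,[0,0,.2])[0],st[2]),*[(w(C0[k],[0,.007,.174])[0],Y[k]) for k in C0]); print("s",s)
open("sgn","w").write(str(s))
R=Rt(st[2],s); ey=w([0,0,st[2]],[0,1,0])[0]
effector.move_gripper(.045); manip.move_ptp(w(st,[0,0,.055+GH+.08])[0],R)
T=w(st,[0,0,.055+GH])[0]; b=goto(T); manip.pause(.2); F0=np.array(status.get_ft_force()); print("b",b*1e3,"F0",F0.round(1))
effector.move_gripper(0); F=np.array(status.get_ft_force())-F0; print("w",status.get_grip_width(),"F",F.round(1))
o=0
for i in range(6):
    f=F@ey
    if abs(f)<1: break
    o+=np.clip(.0002*f,-.0006,.0006); manip.movel(T+b+ey*o,v=.03); F=np.array(status.get_ft_force())-F0; print(o,F.round(1))
np.save("stand_off.npy",o)
manip.movel(T+b+ey*o+[0,0,.03],v=.08); F=np.array(status.get_ft_force())-F0; print(F.round(1))
manip.movel(T+b+ey*o+[0,0,.10],v=.15); print(status.get_grip_width(),status.get_time())
E
```

```text
s 1
b [-0.05709956  0.0453209  -0.21366148] F0 [-0.1  0.4  0.3]
w 0.013645532577551371 F [ 0.  -0.4 -1.3]
[ 0.7 -1.8 -0.9]
0.013308762179049919 91.4667
```

```bash
cat >> h.py <<'E'
def probe(c,s,yo=0.):
    c=np.array(c); R=Rt(c[2],s); manip.move_ptp(w(c,[0,.007,.094+.045+GH+.03])[0],R)
    b=goto(w(c,[0,.007+yo,.090+.045+GH])[0]); manip.pause(.2); F0=np.array(status.get_ft_force())
    ok,z,off=lower(c,.007,.090,.059,.068,F0,b,off=yo)
    print("probe",ok,"z",z,"off",off,"t",status.get_time(),"w",status.get_grip_width()); return ok
def up(c):
    P=np.array(status.get_eef_pos()); manip.movel(P+[0,0,.04],v=.08); manip.movel(P+[0,0,.07],v=.2)
E
python3 - <<'E'
from h import *
if probe(C0[1],1,-.0005):
    manip.pause(1.0); print(status.get_eef_pos(),np.round(status.get_ft_force(),1))
E
```

```text
[(88, -0.5, np.float64(0.4), np.float64(-0.2), np.float64(0.2)), (82, -0.5, np.float64(-0.3), np.float64(-0.0), np.float64(1.0)), (76, -0.5, np.float64(0.9), np.float64(-0.1), np.float64(0.6)), (72, -0.5, np.float64(0.0), np.float64(-0.6), np.float64(-0.3)), (69, -0.5, np.float64(-0.1), np.float64(0.1), np.float64(1.0)), (66, -0.5, np.float64(1.0), np.float64(0.1), np.float64(1.0)), (63, -0.5, np.float64(-1.0), np.float64(-0.3), np.float64(3.6))] [(64, -0.5, np.float64(0.2), np.float64(-0.9), np.float64(0.8)), (63, -0.5, np.float64(-1.0), np.float64(-0.3), np.float64(3.6)), (62, -0.5, np.float64(-0.4), np.float64(0.5), np.float64(6.5))] tip 63.1
probe True z 0.06199999999999997 off -0.0005 t 100.0083 w 0.013565031082879143
[0.60108025 0.20777468 0.14306881] [-1.3  0.5  5.6]
```

```bash
python3 - <<'E'
from h import *
up(C0[1])
if probe(C0[2],1):
    manip.pause(1.0); up(C0[2])
    if probe(C0[3],1): manip.pause(1.0); print(np.round(status.get_ft_force(),1))
E
```

```text
[(88, 0.0, np.float64(-0.3), np.float64(-2.0), np.float64(0.0)), (82, np.float64(-0.7), np.float64(0.2), np.float64(0.1), np.float64(-0.2)), (76, np.float64(-0.9), np.float64(-0.9), np.float64(-0.3), np.float64(0.9)), (72, np.float64(-0.9), np.float64(-0.7), np.float64(-2.4), np.float64(1.1)), (69, np.float64(-1.6), np.float64(-0.8), np.float64(-0.4), np.float64(1.1)), (66, np.float64(-1.6), np.float64(-0.8), np.float64(-0.1), np.float64(1.5)), (63, np.float64(-1.4), np.float64(-0.3), np.float64(-0.2), np.float64(3.8))] [(64, np.float64(-1.6), np.float64(-0.2), np.float64(1.0), np.float64(0.3)), (63, np.float64(-1.4), np.float64(-0.3), np.float64(-0.2), np.float64(3.8)), (62, np.float64(-1.4), np.float64(-1.4), np.float64(0.2), np.float64(7.8))] tip 63.0
probe True z 0.06199999999999997 off -0.0013890363739619525 t 109.125 w 0.013919114064162243
[(88, 0.0, np.float64(-0.2), np.float64(1.0), np.float64(-0.2)), (82, 0.0, np.float64(-1.0), np.float64(-0.2), np.float64(0.3)), (76, 0.0, np.float64(-1.2), np.float64(0.3), np.float64(-0.7)), (72, 0.0, np.float64(-1.0), np.float64(-0.2), np.float64(0.7)), (69, 0.0, np.float64(0.2), np.float64(0.0), np.float64(0.8)), (66, 0.0, np.float64(-0.1), np.float64(-0.3), np.float64(-0.0)), (63, 0.0, np.float64(-1.4), np.float64(0.4), np.float64(3.3))] [(64, 0.0, np.float64(-1.9), np.float64(-0.7), np.float64(0.1)), (63, 0.0, np.float64(-1.4), np.float64(0.4), np.float64(3.3)), (62, 0.0, np.float64(-2.5), np.float64(-0.1), np.float64(7.6))] tip 63.1
probe True z 0.06199999999999997 off 0.0 t 118.525 w 0.013311269919388073
[-1.5  1.3  5.2]
```

```bash
python3 - <<'E'
from h import *
up(0); R=Rt(ST[2],1)
manip.move_ptp(w(ST,[0,0,.065+.045+GH+.03])[0],R)
b=goto(w(ST,[0,0,.062+.045+GH])[0]); manip.pause(.2); F0=np.array(status.get_ft_force())
ok,z,off=lower(ST,0,.062,.006,.0135,F0,b,fcont=4); print(ok,z,off,status.get_time())
E
```

```text
[(60, 0.0, np.float64(-0.3), np.float64(0.1), np.float64(-0.3)), (54, 0.0, np.float64(0.6), np.float64(-0.5), np.float64(-0.3)), (48, np.float64(-0.2), np.float64(0.5), np.float64(-1.1), np.float64(-0.4)), (42, np.float64(-0.4), np.float64(-0.0), np.float64(-0.4), np.float64(0.3)), (36, np.float64(-0.7), np.float64(0.1), np.float64(0.2), np.float64(0.2)), (30, np.float64(-0.7), np.float64(1.2), np.float64(1.1), np.float64(-0.6)), (24, np.float64(-0.5), np.float64(0.0), np.float64(-0.2), np.float64(0.3)), (18, np.float64(-0.5), np.float64(0.3), np.float64(0.8), np.float64(0.7)), (15, np.float64(-0.5), np.float64(0.4), np.float64(-0.2), np.float64(0.5)), (12, np.float64(-0.7), np.float64(0.6), np.float64(0.1), np.float64(0.6)), (9, np.float64(-0.7), np.float64(-1.0), np.float64(1.0), np.float64(7.5))] [(11, np.float64(-0.7), np.float64(-0.4), np.float64(-0.6), np.float64(-0.6)), (10, np.float64(-0.7), np.float64(-0.1), np.float64(-0.5), np.float64(2.1)), (9, np.float64(-0.7), np.float64(-1.0), np.float64(1.0), np.float64(7.5))] tip 9.8
True 0.008999999999999952 -0.0007385811659378717 130.5083
```

Home at 9.8 mm, where 10 is expected. Next I release, withdraw, park and check everything once more.

```bash
python3 - <<'E'
from h import *
effector.move_gripper(.045); P=np.array(status.get_eef_pos()); manip.movel(P+[0,0,.10],v=.15)
o,p,t,s=survey(); ch2(t);ch2(s)
print(fit([t],ST,both,15,6,True).round(4),fit([s],ST,both,15,6,True).round(4))
K=4;ims=[]
for k in(1,2,3):
    u=(proj(s,w(C0[k],[0,.005,.06]))[0]-[33,37]).astype(int); ims.append(cv2.resize(s["image"][u[1]:u[1]+75,u[0]:u[0]+66,::-1],None,fx=K,fy=K,interpolation=cv2.INTER_CUBIC))
a=np.hstack(ims); u=(proj(s,w(ST,[0,0,.06]))[0]-[99,35]).astype(int)
g=cv2.resize(s["image"][u[1]:u[1]+70,u[0]:u[0]+198,::-1],(a.shape[1],280),interpolation=cv2.INTER_CUBIC)
cv2.imwrite("pics/end.png",np.vstack([a,g]))
E
```

```text
n 54 in 51 rms 0.35
  n 59 in 48 rms 0.56
1 [0.6043 0.2016 0.4656] 43.1 [0.6018 0.2011 0.4683] -> d mm [-0.2 -0.3  0.1]
  n 69 in 66 rms 0.37
  n 57 in 51 rms 0.44
2 [ 0.589   0.0173 -0.1334] 53.9 [ 0.5842  0.0178 -0.149 ] -> d mm [-0.4 -0.4  0.3]
  n 53 in 52 rms 0.38
  n 64 in 36 rms 0.63
3 [ 0.5952 -0.2486 -0.4579] 40.2 [ 0.5938 -0.2495 -0.4556] -> d mm [ 0.3 -0.2  0. ]
pins [] t 133.075
  n 100 in 96 rms 0.41
  n 96 in 94 rms 0.36
[ 0.4159 -0.3611 -0.2017] [ 0.4181 -0.3636 -0.1781]
```

View pics/end.png

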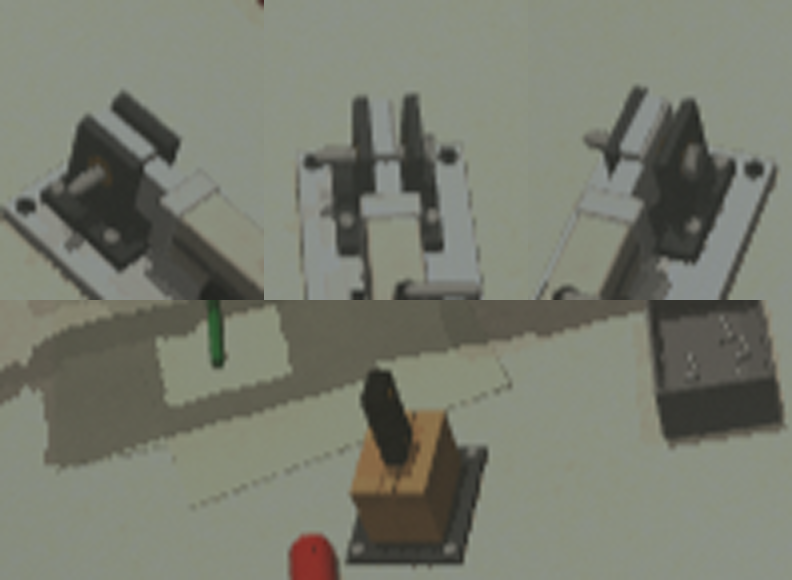

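The picture shows all three pins through their forks: tips at (95,180) and (595,138), heads against the left ears at (428,150) and (690,155). The gauge is home in its stand at (390,420).

```bash
python3 -c "
from cell import order,status
print(order.hand_in(),status.get_time())"
```

```text
the job is handed in; nothing more can be done
the job is handed in; nothing more can be done
```

The job is handed in at about 133 s of the 210 s: all three carriers are pinned, the joints were gauged left to right with the blade tip resting on each pin, and the gauge is home in its stand.

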